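Seat a train of vial carriers on the reader rail and bolt it in

ROBOT

A 6-joint arm with a two-finger parallel gripper is mounted at the origin on the work surface. World frame = base frame: x ahead of the robot, y to its left, z up, the work surface at z = 0. Lengths are in mm, angles in rad, forces in N, time in s.
With the tool pointing down it reaches from about 275 to 750 mm from the base axis. Payload 10.2 kg.
Tool frame: the origin (TCP) lies at the very end of the fingers, on their centre line; the grasp point (between the pads) lies 19 mm behind it; x points along the fingers, z is the direction in which the jaws open and shut, and the axes are right-handed (so a half turn about x gives the same grasp; the last joint's range is limited). The gripper opens to 85 mm and grips with 20 to 120 N. Pads are 22 mm wide; open, the fingers measure 114 mm over their backs; the gripper's body (76 mm by 85 mm) begins 54 mm behind the grasp point. The pads swing forward as they close: fully open they stand 13 mm farther back than shut.
Start: joints at [-1.501, 0.313, 1.498, -0, 1.331, -0.223], TCP at [151.52, -502.666, 231.294] pointing down, gripper open.
Joint ranges: [-2.94, 2.94], [-0.97, 2.17], [0.19, 2.56], [-1.23, 4.37], [0.02, 3.11], [-2.88, 2.88]. Speed limits (rad/s): [2.39, 2.39, 3.01, 3.14, 3.14, 3.14].

INTERFACE

Orientations are given as a unit quaternion [w, x, y, z].
In Python, from rig import sense, vision, job gives the robot as it stands. The module is installed in compiled form; this text tells all that it offers.
- The arm moves only by the shell command python3 -m pendant 'ROWS' [FORCE]. ROWS is JSON, a list of rows, each a list of 7 numbers: the turn, a rotation vector about the tool's x, y, z in rad, then the shift along the tool's x, y, z in cm, then the opening, from 0 (shut) to 1 (fully open). A call has exactly 5 rows; each row is the pose to reach, as a shift and turn from the pose commanded when the call began, along the tool's axes at that moment; what a row does not reach only later rows make up. A row lasts 1/8 s, in which the tool goes at most 62.5 mm and 10.7 degrees, less where a joint would pass 70% of its speed; a pose out of reach is approached as far as the arm can. A call with a gripper value outside its range is refused whole. The fingers move at their own pace and stop on an object; FORCE is the grip in N (left out, the last holds). Time passes only in rows, so rows that repeat a pose let the fingers close, or fill a call up. It gives the time, the measured TCP pose, the force and the opening at its end, in the units of the state.
- sense(): the state, without advancing time (a new reading comes with each control period).
- vision.capture(name): name is "scene" or "top" or "wrist"; returns the picture (384x512x3 uint8, red, green, blue); there is no depth.
- vision.calibration(name): a dict with "K" (3x3 intrinsics, pixels), "k1" (the pictures are not rectified: a ray, as slopes to the right and down, at radius r is drawn at 1 + k1 r^2 times it, then the intrinsics apply), "extrinsics" (4x4, takes a point from camera to world coordinates). Camera axes: x right, y up, looking along -z (the intrinsics and any distortion apply to the point x, -y, -z); pixel columns grow to the right and rows downward; lengths in mm; the calibration is good to about 2 mm. A picture is of the moment at which its call begins: read the wrist's pose just before it. calibration takes no time and is no camera call; for the wrist camera it gives the pose at the moment of the call.
- job.finish_job(): hands the job in, once; it reports no verdict.
The state is a dict: "time_s": time; "joints": joint angles; "dq": joint speeds; "tau": joint torques, N m; "eef_pos": TCP position; "ee_rot": TCP orientation; "force": force on the tool from outside, world axes, zero at the start; "wrist_torque": the same for the moment, N m; "grip_width": opening from 0.0 (shut) to 1.0 (fully open).
Only numpy, scipy, OpenCV 4.12 (cv2) and the standard library are available. Lean on these libraries where they do the work, as an engineer would, in place of code of your own. Each camera call takes 0.05 s, during which the arm holds its last target.

TASK

Push the row of four blue vial carriers along the aluminium rail as one train, from behind the last one, until the front carrier rests against the red end stop; then push the orange tab of the bolt fully in, so that the bolt crosses the rail behind the last carrier. Only push: keep the row together, do not lift or tip a carrier, leave the other things on the bench where they stand, and finish clear of everything.

Things in the scene. Friction and masses are not known exactly. Their poses are not given: they have to be found in the camera images.
- rail: Fixed aluminium channel rail, roughly across the bench; place and yaw vary. Origin: underside, on the channel's middle line. Its y axis runs along the channel towards the end stop, x across it away from the robot, z up. Floor 6 mm above the bench, from y = -170 mm (open end) to the stop; 43 mm wide inside; side walls 5 mm thick, tops 14 mm above the bench.
- end_stop (a point): Middle of the red end stop's face, towards the row, 28 mm above the bench, at rail x = 0, y = +190 mm. The stop is 64 mm wide and 50 mm high; a white reader housing, 70 mm high and 110 mm wide, stands behind it to rail y = +291 mm.
- bolt_bed (a point): Middle of the top (13 mm above the bench) of the fixed grey bed that carries the bolt, on the robot's side of the rail: rail x = -118 to -28 mm, y = 0 to 36 mm. A small dark guide bridge, 8 mm thick, crosses over the bolt at rail x = -36 mm, top 31 mm above the bench.
- bolt (a joint): Slide of the flat steel bolt (12 mm wide, 16 to 26 mm above the bench) along the rail's +x at rail y = 18 mm. In m: 0 = fully out, clear of the channel; 0.045 = fully in, tip 19 mm past the channel's middle line. Starts at 0 to 0.005, stays where left, takes 1 to 2 N. A carrier in its way blocks it; with the train home it passes 6 mm behind the last one.
- bolt_tab (a point): Centre of the outer face (the face to push, looking to the rail's -x) of the upright orange tab on the bolt: tab 32 mm wide along the rail, 12 mm thick, from 16 to 58 mm above the bench; this point is 42 mm above the bench. It moves with the bolt: at rail x = -100 mm when the bolt is out, -55 mm when fully in, rail y = 18 mm.
- carrier1: Loose vial carrier, the front one, nearest the end stop, yellow cap: blue block 40 x 40 mm, 34 mm high, with a capped vial standing on its middle (18 mm wide, top 62 mm above the underside); 60 to 130 g. Origin: centre of its underside; axes as the rail's. It stands in the channel touching its neighbours; home is rail y = 170 mm, at the start it is 45 to 115 mm short of that.
- carrier2: Loose vial carrier, second, green cap: blue block 40 x 40 mm, 34 mm high, with a capped vial standing on its middle (18 mm wide, top 62 mm above the underside); 60 to 130 g. Origin: centre of its underside; axes as the rail's. It stands in the channel touching its neighbours; home is rail y = 130 mm, at the start it is 45 to 115 mm short of that.
- carrier3: Loose vial carrier, third, white cap: blue block 40 x 40 mm, 34 mm high, with a capped vial standing on its middle (18 mm wide, top 62 mm above the underside); 60 to 130 g. Origin: centre of its underside; axes as the rail's. It stands in the channel touching its neighbours; home is rail y = 90 mm, at the start it is 45 to 115 mm short of that.
- carrier4: Loose vial carrier, the last one of the row, the one to push, red cap: blue block 40 x 40 mm, 34 mm high, with a capped vial standing on its middle (18 mm wide, top 62 mm above the underside); 60 to 130 g. Origin: centre of its underside; axes as the rail's. It stands in the channel touching its neighbours; home is rail y = 50 mm, at the start it is 45 to 115 mm short of that.
- spare: Bystander: a fifth carrier of the same make with a white cap, standing on the bench on the robot's side of the rail's tail end, 40 x 40 mm, 62 mm high. Origin: centre of its underside. Not part of the row.
- bottle: Bystander: white bottle with a red cap, 48 mm across, 105 mm high, beyond the rail. Origin: centre of its underside.
- dishes: Bystander: stack of four pale dishes, 61 mm across, 54 mm high, on the robot's side of the rail near the end stop. Origin: centre of its underside.
- rack: Bystander: green rack of tubes, 50 x 110 mm, 69 mm high, beyond the rail. Origin: centre of its underside.
- tipbox: Bystander: grey box with a blue lid, 85 x 125 mm, 67 mm high, off the open tail end of the rail. Origin: centre of its underside.
Mind the look-alikes: they are no part of the job. Leave any brown or pink look-alike of the carrier4 alone.

How it is judged:
By the outcome, as a careful person would: the job done as asked, in the order asked, and still so for the second after the job is handed in, with the robot touching nothing.
It also fails if it takes over 46 s, if anything falls off the work surface, if the arm or the gripper's body presses on something with over 40 N, if the wrist force passes 120 N, or if a joint passes its speed limit or range.

## Working session

There is one attempt and no reset: what is moved stays moved. The work goes in short steps, Python scripts to look and compute and a shell command to move; the robot and the scene stay as the last step left them, time stands still between calls to the robot, and variables do not carry over. Pictures are saved under pics/ and viewed, and the job is handed in when it is done.

```bash
mkdir -p pics; python3 - <<'E'
from rig import sense, vision
import cv2
print(sense())
for n in ("scene","top"):
    c=vision.calibration(n);print(n,c)
    im=vision.capture(n); cv2.imwrite(f"pics/{n}0.png",im[:,:,::-1])
    cv2.imwrite(f"pics/{n}0b.png",cv2.resize(im[:,:,::-1],(800,600),interpolation=cv2.INTER_CUBIC))
E
```

```text
{'time_s': 0.0, 'joints': array([-1.50140173e+00,  3.13450367e-01,  1.49842094e+00, -3.27763394e-05,
        1.33099804e+00, -2.23369636e-01]), 'dq': array([ 0.00118446,  0.00062908, -0.00297846,  0.00060175,  0.00079556,
       -0.00102716]), 'tau': array([-5.98432907e-04, -4.12261963e+01, -2.59743798e+01, -2.14816337e-04,
        4.06715437e-03,  9.07861988e-06]), 'eef_pos': array([ 151.49266958, -502.40447742,  230.74096298]), 'ee_rot': array([ 0.56728188,  0.42205583,  0.56788634, -0.42138492]), 'force': array([-0.19073544,  0.4789797 ,  0.3258424 ]), 'wrist_torque': array([-0.07118812, -0.01628151, -0.02080666]), 'grip_width': 0.9995340394676058}
scene {'K': array([[437.91121672,   0.        , 252.52757673],
       [  0.        , 437.91121672, 203.66953201],
       [  0.        ,   0.        ,   1.        ]]), 'k1': -0.06861034863806037, 'extrinsics': array([[-8.35462459e-01, -4.30009197e-01,  3.42190838e-01,
         9.44577949e+02],
       [ 5.49353416e-01, -6.70049051e-01,  4.99244523e-01,
         4.73286822e+02],
       [ 1.46049102e-02,  6.05083763e-01,  7.96027849e-01,
         8.73371005e+02],
       [ 0.00000000e+00,  0.00000000e+00,  0.00000000e+00,
         1.00000000e+00]])}
top {'K': array([[426.27092792,   0.        , 252.56001547],
       [  0.        , 426.27092792, 190.86304015],
       [  0.        ,   0.        ,   1.        ]]), 'k1': -0.023585463296327623, 'extrinsics': array([[ 1.44621688e-02,  9.85542971e-01, -1.68807279e-01,
         4.39244914e+02],
       [-9.99367519e-01,  1.97322481e-02,  2.95837757e-02,
        -2.78362126e+01],
       [ 3.24870293e-02,  1.68272666e-01,  9.85205005e-01,
         1.05996696e+03],
       [ 0.00000000e+00,  0.00000000e+00,  0.00000000e+00,
         1.00000000e+00]])}
```

View pics/top0b.png

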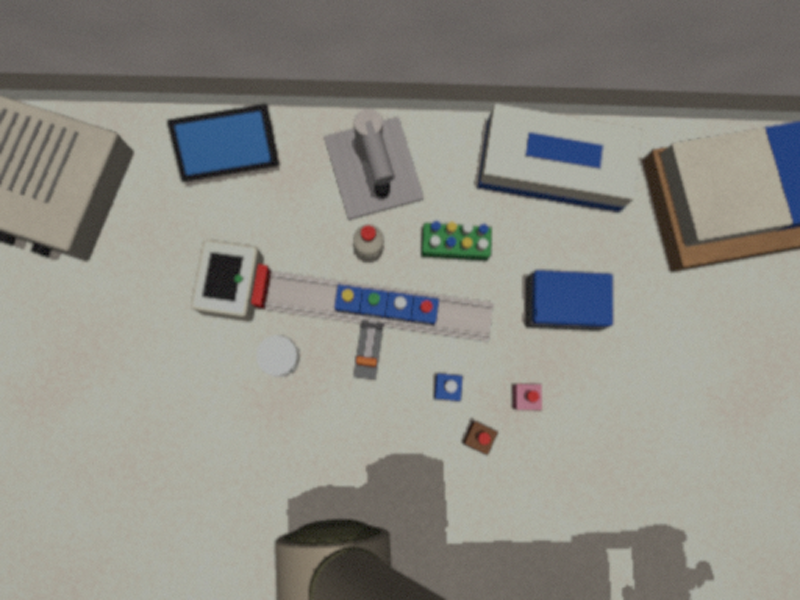

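View pics/scene0b.png

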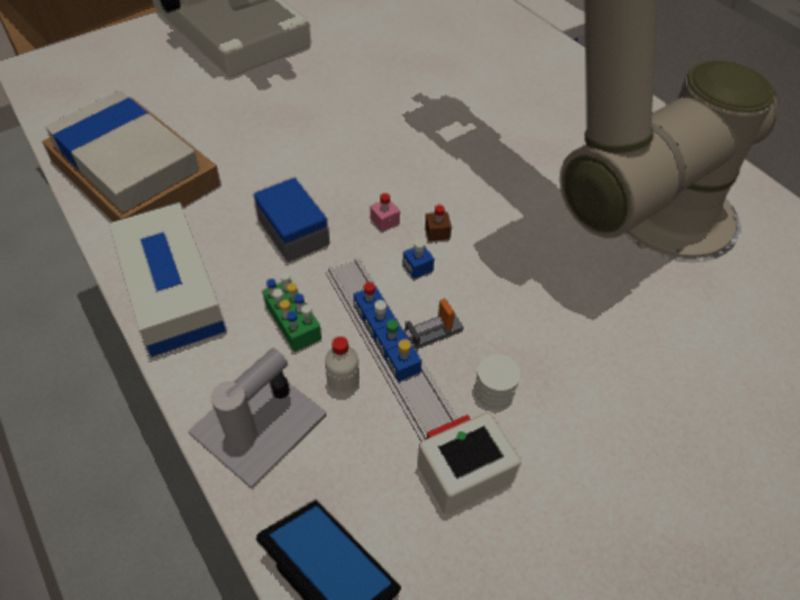

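The top view shows the rail from (265,290) to (490,320) in the enlarged picture. The row occupies x=335–437 and the orange tab is near (367,362). The spare is at (449,387), with the pink and brown look-alikes to its right and below. I'll enlarge for precise measurements.

```bash
python3 - <<'E'
import cv2
im=cv2.imread("pics/top0.png")
c=im[150:250,155:320]; cv2.imwrite("pics/topc.png",cv2.resize(c,None,fx=4.8,fy=4.8,interpolation=cv2.INTER_CUBIC))
im=cv2.imread("pics/scene0.png")
c=im[150:300,190:340]; cv2.imwrite("pics/scenec.png",cv2.resize(c,None,fx=4,fy=4,interpolation=cv2.INTER_CUBIC))
E
```

```text
(no output)
```

View pics/topc.png

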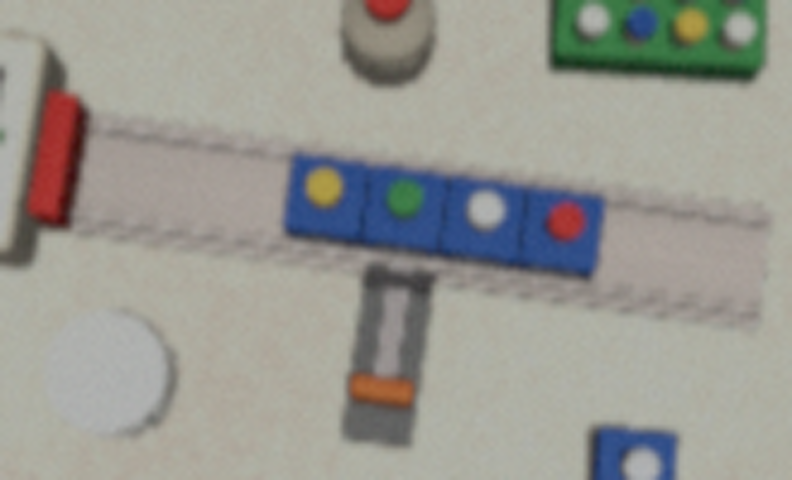

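View pics/scenec.png

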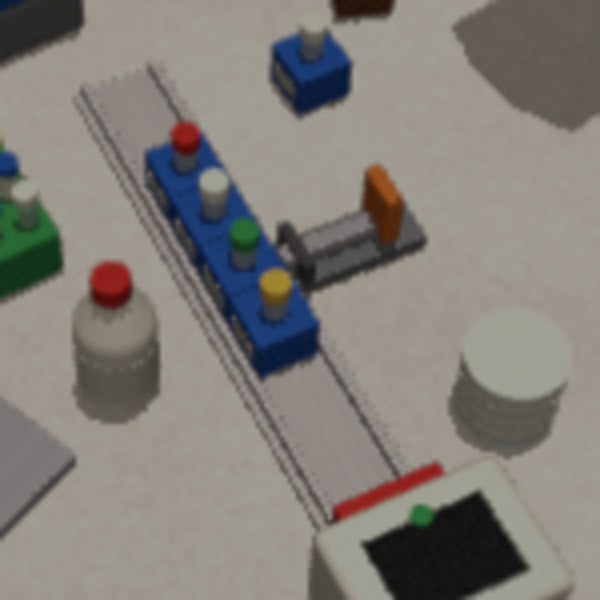

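```bash
cat > h.py <<'E'
import numpy as np
from rig import sense, vision
from scipy.optimize import least_squares
def proj(cal,P):
    E=cal["extrinsics"];K=cal["K"];P=np.atleast_2d(P)
    p=(P-E[:3,3])@E[:3,:3]
    s=np.c_[p[:,0]/-p[:,2],-p[:,1]/-p[:,2]]
    s*=1+cal["k1"]*(s**2).sum(1,keepdims=True)
    return s*[K[0,0],K[1,1]]+[K[0,2],K[1,2]]
def ray(cal,uv,z):
    E=cal["extrinsics"];K=cal["K"]
    f=lambda q: proj(cal,[q[0],q[1],z])[0]-uv
    return least_squares(f,[450,0]).x
def railpt(p,P):
    P=np.atleast_2d(P).astype(float);c,s=np.cos(p[2]),np.sin(p[2])
    return np.c_[p[0]+c*P[:,0]-s*P[:,1],p[1]+s*P[:,0]+c*P[:,1],P[:,2]]
E
cat > fit.py <<'E'
from h import *
t=vision.calibration("top");s=vision.calibration("scene")
T=lambda u,v:((u+.5)/4.8-.5+155,(v+.5)/4.8-.5+150)
S=lambda u,v:((u+.5)/4-.5+190,(v+.5)/4-.5+150)
def model(p):
    d=p[3];q=p[4]
    car=[[0,170-40*i-d,68] for i in range(4)]
    a=car+[[20,190-d,40],[-20,190-d,40],[20,30-d,40],[-20,30-d,40],[26.5,-170,14],[-26.5,-170,14],
       [-100+q,34,58],[-100+q,2,58],[-88+q,34,58],[-88+q,2,58],[-118,36,13],[-118,0,13]]
    b=[[c[0],c[1],66] for c in car]
    return proj(t,railpt(p,a)),proj(s,railpt(p,b))
mt=np.array([T(*x) for x in [(325,187),(405,198),(487,210),(567,221),(293,153),(286,233),(604,196),(595,277),(770,210),(757,325),(348,398),(412,405),(352,377),(414,383),(342,437),(410,445)]])
ms=np.array([S(*x) for x in [(276,283),(244,232),(214,181),(186,134)]])
def f(p):
    a,b=model(p);return np.r_[(a-mt).ravel(),(b-ms).ravel()]
r=least_squares(f,[450,0,0,80,0],loss="soft_l1")
p=r.x;print(p);a,b=model(p);print(np.round(a-mt,1).tolist(),np.round(b-ms,1).tolist())
np.save("p.npy",p)
for n,P in dict(last=[0,30-p[3],25],stop=[0,190,28],tab=[-100+p[4],18,42],tail=[0,-170,6],home=[0,30,25]).items(): print(n,railpt(p,P))
for n,uv,z in [("spare cap",(641,465),62),("dish",(107,373),54)]: 
    w=ray(t,T(*uv),z);print(n,w)
E
python3 fit.py
```

```text
[ 6.05677722e+02 -4.44717934e+01  3.75812746e+01  1.11320423e+02
  1.83263162e-01]
[[0.0, 0.3], [0.1, 0.3], [-0.1, 0.1], [-0.0, 0.1], [0.1, 0.2], [-0.8, -0.3], [0.5, 0.2], [0.4, -0.5], [0.3, 1.3], [0.7, -1.8], [-0.3, 0.1], [-0.1, 0.5], [-0.4, -0.6], [0.2, -0.0], [-0.4, 0.6], [0.0, 0.9]] [[-0.3, 0.1], [-0.2, 0.1], [-0.2, 0.5], [-0.5, 0.5]]
last [[ 596.11730752 -125.2282768    25.        ]]
stop [[628.0150217  144.21059852  28.        ]]
tab [[508.6693571  -14.86169101  42.        ]]
tail [[ 585.69171631 -213.29288093    6.        ]]
home [[609.20466375 -14.67983679  25.        ]]
spare cap [ 480.33495118 -142.72478584]
dish [521.18177126 118.5299552 ]
```

```bash
cat > tgt.py <<'E'
# usage: tgt.py railx raily z  -> shift in tool axes (cm), turn about tool x to align
import sys
from h import *
from scipy.spatial.transform import Rotation as R
p=np.load("p.npy");st=sense();q=st["ee_rot"]
M=R.from_quat([q[1],q[2],q[3],q[0]]).as_matrix()
c,s=np.cos(p[2]),np.sin(p[2]);rx=np.array([c,s,0]);ry=np.array([-s,c,0])
e=st["eef_pos"];d=e[:2]-p[:2]
print("t",round(st["time_s"],2),"rail now",(d@rx[:2]).round(1),(d@ry[:2]).round(1),e[2].round(1),"F",st["force"].round(2),"F along rail x,y",(st["force"]@rx).round(2),(st["force"]@ry).round(2),"g",round(st["grip_width"],2))
print("tool axes in rail (cols):\n",np.c_[rx,ry,[0,0,1]].T.dot(M).round(3))
if len(sys.argv)>3:
    a,b,z=map(float,sys.argv[1:4])
    t=railpt(p,[a,b,z])[0]
    print("shift cm",(M.T@(t-e)/10).round(2))
# rotation so tool z -> +/- rail x, tool x -> down
for sg in (1,-1):
    Z=sg*rx;X=np.array([0,0,-1.]);Y=np.cross(Z,X)
    T=np.c_[X,Y,Z];print("rotvec",R.from_matrix(M.T@T).as_rotvec().round(4))
print("joints",st["joints"].round(2))
E
python3 tgt.py 0 -130 130
python3 - <<'E'
from h import *
p=np.load("p.npy");t=vision.calibration("top")
c,s=np.cos(p[2]),np.sin(p[2])
for n,uv,z in [("bottle",(368*.64,235*.64),105),("spare",(449*.64,387*.64),34),("dish",(278*.64,356*.64),54),("rack",(457*.64,240*.64),69),("tipbox",(573*.64,300*.64),67)]:
    w=ray(t,uv,z);d=w-p[:2];print(n,w.round(),"rail",(d@[c,s]).round(),(d@[-s,c]).round())
E
```

```text
t 0.1 rail now -397.2 -508.2 230.8 F [ 0.21  1.33 -0.41] F along rail x,y 0.06 1.35 g 1.0
tool axes in rail (cols):
 [[-0.     0.917  0.399]
 [ 0.001  0.399 -0.917]
 [-1.     0.    -0.001]]
shift cm [ 10.12  51.51 -18.81]
rotvec [-1.1602e+00 -8.0000e-04 -9.0000e-04]
rotvec [ 1.9814e+00 -1.0000e-03  9.0000e-04]
joints [-1.5   0.31  1.5   0.    1.33 -0.22]
bottle [697. -16.] rail 87.0 39.0
spare [ 479. -144.] rail -114.0 -114.0
dish [520. 116.] rail -104.0 149.0
rack [ 702. -152.] rail 108.0 -96.0
tipbox [ 612. -330.] rail 40.0 -283.0
```

```bash
python3 -m pendant '[[-0.18,0,0,0,5.5,-2,0],[-0.36,0,0,0,11,-4,0],[-0.54,0,0,0,16.5,-6,0],[-0.72,0,0,0,22,-8,0],[-0.9,0,0,0,27.5,-10,0]]'; python3 tgt.py 0 -130 130
```

```text
time_s: 0.72
eef_pos: [387.2, -326.1, 231.2]
ee_rot: [0.695, 0.131, 0.695, -0.131]
force: [0.2, -0.8, 0.4]
grip_width: 0.001
t 0.72 rail now -183.8 -305.4 231.2 F [ 0.25 -0.76  0.37] F along rail x,y 0.33 -0.73 g 0.0
tool axes in rail (cols):
 [[-0.     0.252  0.968]
 [ 0.     0.968 -0.252]
 [-1.     0.    -0.   ]]
shift cm [10.12 21.6  13.38]
rotvec [-2.544e-01 -2.000e-04 -2.000e-04]
rotvec [ 2.8872e+00 -3.0000e-04  3.0000e-04]
joints [-0.93  0.27  1.55 -0.    1.32 -0.56]
```

```bash
python3 -m pendant '[[-0.13,0,0,0,5,3,0],[-0.254,0,0,2,10,6,0],[-0.254,0,0,4,14.5,9,0],[-0.254,0,0,7,18.5,11.5,0],[-0.254,0,0,10,21.6,13.4,0]]'; python3 tgt.py 0 -130 16
python3 - <<'E'
from h import *
import cv2
for n in ("top","scene","wrist"):
    im=vision.capture(n)[:,:,::-1]; 
    cv2.imwrite(f"pics/{n}1.png",cv2.resize(im[120:280,140:350],None,fx=3.6,fy=3.6,interpolation=cv2.INTER_CUBIC) if n!="wrist" else im)
E
```

```text
time_s: 1.35
eef_pos: [591.4, -174.7, 129.9]
ee_rot: [0.706, 0.044, 0.706, -0.043]
force: [0.5, -0.1, -0.2]
grip_width: 0.003
t 1.35 rail now 1.1 -131.0 129.9 F [ 0.5  -0.14 -0.18] F along rail x,y 0.51 -0.08 g 0.0
tool axes in rail (cols):
 [[-0.     0.005  1.   ]
 [ 0.     1.    -0.005]
 [-1.     0.    -0.   ]]
shift cm [11.39  0.1  -0.11]
rotvec [-0.0051 -0.0005 -0.0002]
rotvec [ 3.1365e+00 -3.0000e-04  7.0000e-04]
joints [-0.48  0.6   1.33  0.    1.21 -0.35]
```

View pics/wrist1.png

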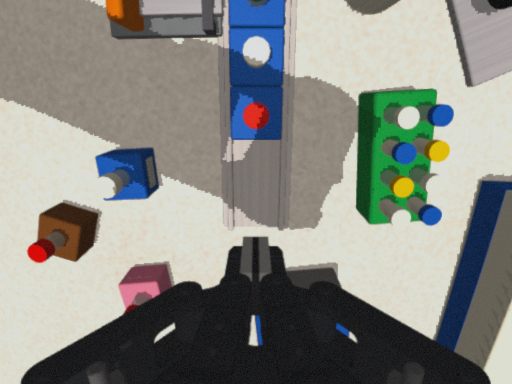

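View pics/scene1.png

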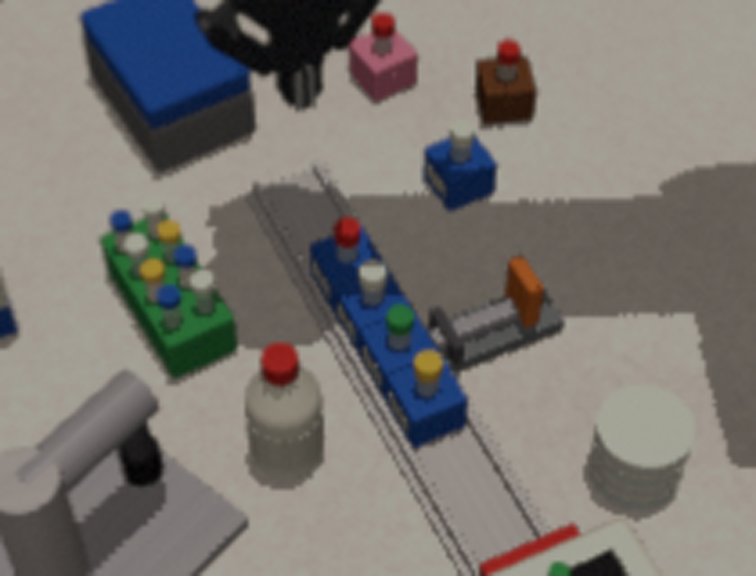

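```bash
python3 - <<'E'
from h import *
c=vision.calibration("wrist");print(c["K"][0],c["K"][1],c["k1"],c["extrinsics"].round(3))
e=sense()["eef_pos"]
print("tcp px",proj(c,e))
# column px extents at different tool heights: width in mm per px along lateral
E=c["extrinsics"];lat=E[:3,0]
for up in (0,20,40,60,80,100,120):
    P=e+[0,0,up]
    for w in (15,40,50,60,75):
        print(up,w,proj(c,P+lat*w).round(0)[0],end=" ")
    print()
# carrier 4 check via red cap (256,115) and rear block top edge mid (256,138)
p=np.load("p.npy")
print(proj(c,railpt(p,[[0,50-p[3],68],[0,30-p[3],40],[-20,30-p[3],40],[20,30-p[3],40],[-26.5,-170,14],[26.5,-170,14]])))
E
```

```text
[293.02445224   0.         255.15936149] [  0.         293.02445224 193.39316698] -0.057034636141461426 [[ 9.93000e-01  1.14000e-01  4.30000e-02  6.00346e+02]
 [-1.22000e-01  9.43000e-01  3.08000e-01 -9.55000e+01]
 [-5.00000e-03 -3.11000e-01  9.50000e-01  2.72086e+02]
 [ 0.00000e+00  0.00000e+00  0.00000e+00  1.00000e+00]]
tcp px [[255.48745882 250.645856  ]]
0 15 [283. 251.] 0 40 [328. 250.] 0 50 [346. 250.] 0 60 [364. 250.] 0 75 [390. 250.] 
20 15 [286. 271.] 20 40 [337. 271.] 20 50 [358. 270.] 20 60 [378. 270.] 20 75 [407. 270.] 
40 15 [291. 297.] 40 40 [349. 297.] 40 50 [372. 296.] 40 60 [395. 296.] 40 75 [429. 295.] 
60 15 [297. 333.] 60 40 [365. 332.] 60 50 [392. 331.] 60 60 [419. 330.] 60 75 [458. 329.] 
80 15 [305. 383.] 80 40 [388. 381.] 80 50 [420. 380.] 80 60 [451. 378.] 80 75 [496. 375.] 
100 15 [317. 457.] 100 40 [419. 452.] 100 50 [458. 449.] 100 60 [495. 445.] 100 75 [546. 437.] 
120 15 [335. 569.] 120 40 [463. 554.] 120 50 [508. 544.] 120 60 [548. 532.] 120 75 [597. 509.] 
[[255.64756723 113.484404  ]
 [255.86409003 137.8381723 ]
 [230.44922509 137.95798015]
 [281.30321183 137.76632625]
 [228.80511225 227.16332694]
 [283.76754439 227.05016054]]
```

The fitted model predicts the wrist view to within about 2 px: red cap at (256,115), carrier rear edge at row 138. The shut finger linkages are wide, and the tall bottle stands near the final push position. I'll lean the tool so the tips lead and the body stays back.

```bash
python3 -m pendant '[[0,0,0.13,2.5,0,-0.1,0],[0,0,0.26,5,0,-0.1,0],[0,0,0.26,7.5,0,-0.1,0],[0,0,0.26,9.5,0.1,-0.1,0],[0,0,0.26,11.2,0.1,-0.1,0]]'; python3 tgt.py 0 -92 17
python3 - <<'E'
from h import *
import cv2
for n in ("scene","wrist"):
    im=vision.capture(n)[:,:,::-1]; 
    cv2.imwrite(f"pics/{n}2.png",cv2.resize(im[120:280,140:350],None,fx=3.6,fy=3.6,interpolation=cv2.INTER_CUBIC) if n!="wrist" else im)
E
```

```text
time_s: 2.12
eef_pos: [589.4, -175.4, 19.1]
ee_rot: [0.706, 0.135, 0.694, 0.048]
force: [0.3, -0.1, 1.0]
grip_width: -0.001
t 2.12 rail now -0.8 -131.9 19.1 F [ 0.32 -0.11  0.98] F along rail x,y 0.33 -0.08 g -0.0
tool axes in rail (cols):
 [[ 0.002  0.006  1.   ]
 [ 0.257  0.966 -0.006]
 [-0.967  0.257  0.001]]
shift cm [1.22 3.8  0.06]
rotvec [-0.0061  0.0015 -0.2595]
rotvec [ 3.1092e+00 -4.0570e-01 -2.4000e-03]
joints [-0.58  0.77  1.38  0.26  1.12 -0.58]
```

View pics/wrist2.png

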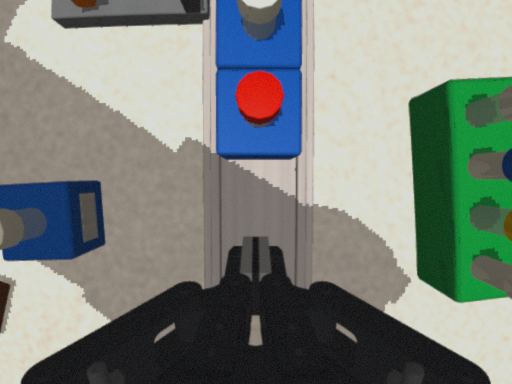

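View pics/scene2.png

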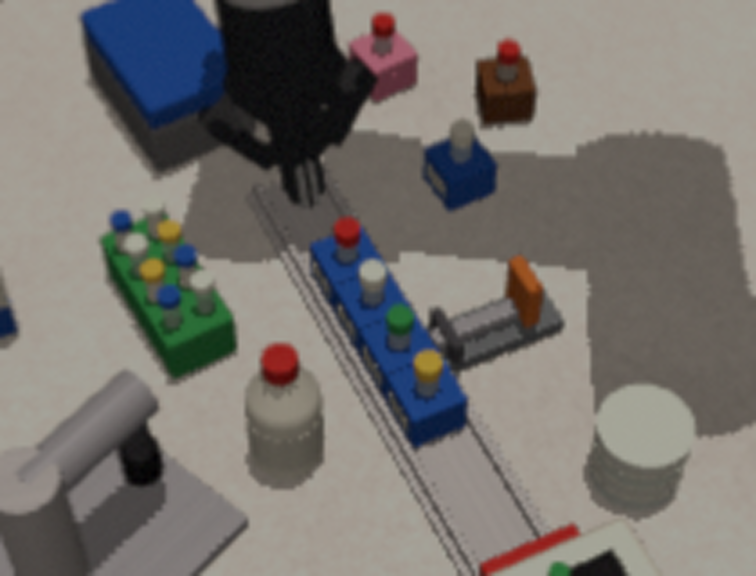

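Wrist view: the tip is centred in the channel at (256,237), behind the red-capped carrier, whose rear edge is at row 157.

```bash
python3 -m pendant '[[0,0,0,0.6,1.5,0.05,0],[0,0,0,0.95,2.6,0.05,0],[0,0,0,1.1,3.1,0.05,0],[0,0,0,1.15,3.4,0.05,0],[0,0,0,1.2,3.7,0.05,0]]'; python3 tgt.py 0 19.4 17
```

```text
time_s: 2.85
eef_pos: [594.7, -136.6, 17.4]
ee_rot: [0.706, 0.135, 0.694, 0.048]
force: [0.2, 0.2, 0.0]
grip_width: -0.0
t 2.85 rail now -0.0 -92.8 17.4 F [0.17 0.25 0.01] F along rail x,y 0.14 0.27 g -0.0
tool axes in rail (cols):
 [[ 0.002  0.006  1.   ]
 [ 0.257  0.966 -0.006]
 [-0.966  0.257  0.   ]]
shift cm [ 2.92 10.83 -0.07]
rotvec [-0.0062  0.0011 -0.2598]
rotvec [ 3.109e+00 -4.062e-01 -1.800e-03]
joints [-0.52  0.76  1.41  0.27  1.09 -0.54]
```

```bash
python3 -m pendant '[[0,0,0,0.06,0.25,0,0],[0,0,0,0.15,0.6,0,0],[0,0,0,0.28,1.05,0,0],[0,0,0,0.41,1.55,0,0],[0,0,0,0.54,2.05,-0.01,0]]'; python3 tgt.py 0 19.4 17 | head -1;  python3 -m pendant '[[0,0,0,0.13,0.5,0,0],[0,0,0,0.26,1,0,0],[0,0,0,0.39,1.5,-0.01,0],[0,0,0,0.52,2,-0.01,0],[0,0,0,0.62,2.4,-0.01,0]]'; python3 tgt.py 0 19.4 17
python3 - <<'E'
from h import *
import cv2
for n in ("scene","wrist"):
    im=vision.capture(n)[:,:,::-1]; 
    cv2.imwrite(f"pics/{n}3.png",cv2.resize(im[120:280,140:350],None,fx=3.6,fy=3.6,interpolation=cv2.INTER_CUBIC) if n!="wrist" else im)
E
```

```text
time_s: 3.48
eef_pos: [597.2, -115.3, 17.3]
ee_rot: [0.705, 0.135, 0.694, 0.048]
force: [-0.5, -2.2, 0.9]
grip_width: 0.004
t 3.48 rail now -0.1 -71.3 17.3 F [-0.53 -2.17  0.91] F along rail x,y -0.27 -2.22 g 0.0
time_s: 4.1
eef_pos: [600.1, -90.6, 17.4]
ee_rot: [0.705, 0.135, 0.694, 0.048]
force: [-0.2, -0.8, -1.0]
grip_width: -0.0
t 4.1 rail now -0.1 -46.5 17.4 F [-0.17 -0.8  -1.04] F along rail x,y -0.07 -0.82 g -0.0
tool axes in rail (cols):
 [[ 0.001  0.006  1.   ]
 [ 0.257  0.966 -0.006]
 [-0.966  0.257 -0.   ]]
shift cm [ 1.73  6.35 -0.03]
rotvec [-0.006   0.0005 -0.2601]
rotvec [ 3.1091e+00 -4.0660e-01 -8.0000e-04]
joints [-0.45  0.75  1.44  0.28  1.06 -0.48]
```

View pics/wrist3.png

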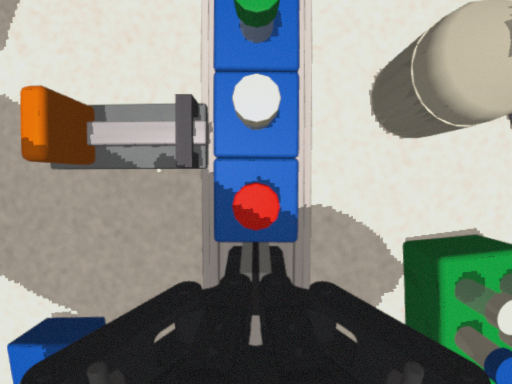

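View pics/scene3.png

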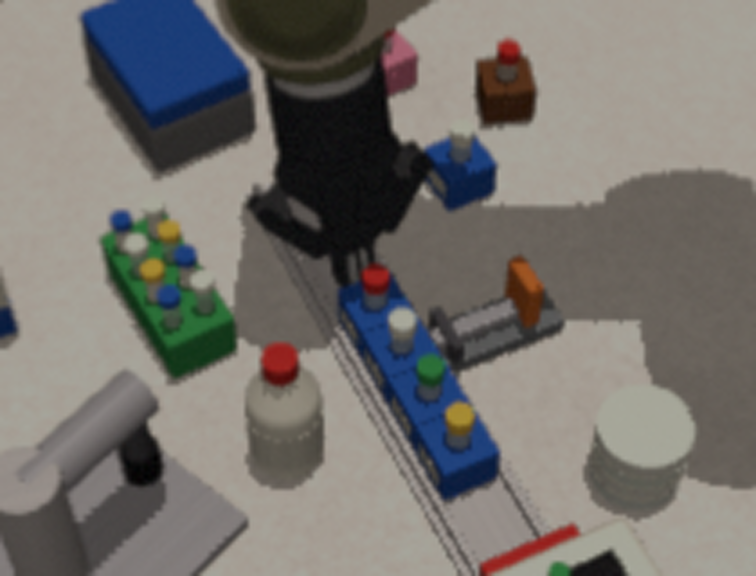

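Train is together and straight, with the tip against the red carrier (rear edge at row 242). I'll keep pushing.

```bash
python3 - <<'E'
from h import *
c=vision.calibration("wrist");p=np.load("p.npy");C,s=np.cos(p[2]),np.sin(p[2])
d=ray(c,(256,242),40)-p[:2];print("rear edge rail y",d@[-s,C])
E
python3 -m pendant '[[0,0,0,0.13,0.5,0,0],[0,0,0,0.26,1,0,0],[0,0,0,0.39,1.5,0,0],[0,0,0,0.53,2,-0.01,0],[0,0,0,0.66,2.5,-0.01,0]]';  python3 -m pendant '[[0,0,0,0.13,0.5,0,0],[0,0,0,0.26,1,0,0],[0,0,0,0.39,1.5,0,0],[0,0,0,0.53,2,-0.01,0],[0,0,0,0.66,2.5,-0.01,0]]'; python3 tgt.py 0 19.4 17
python3 - <<'E'
from h import *
import cv2
for n in ("scene","wrist"):
    im=vision.capture(n)[:,:,::-1]; 
    cv2.imwrite(f"pics/{n}4.png",cv2.resize(im[120:280,140:350],None,fx=3.6,fy=3.6,interpolation=cv2.INTER_CUBIC) if n!="wrist" else im)
E
```

```text
rear edge rail y -36.206373406652816
time_s: 4.82
eef_pos: [603.2, -64.9, 17.5]
ee_rot: [0.705, 0.135, 0.694, 0.048]
force: [-0.1, -1.5, -0.5]
grip_width: -0.003
time_s: 5.45
eef_pos: [606.4, -39.3, 17.6]
ee_rot: [0.706, 0.135, 0.694, 0.048]
force: [0.0, -1.6, -0.1]
grip_width: -0.001
t 5.45 rail now 0.1 5.2 17.6 F [ 0.04 -1.59 -0.13] F along rail x,y 0.22 -1.58 g -0.0
tool axes in rail (cols):
 [[ 0.002  0.006  1.   ]
 [ 0.257  0.966 -0.006]
 [-0.966  0.257  0.   ]]
shift cm [ 0.42  1.36 -0.02]
rotvec [-0.0062  0.0009 -0.26  ]
rotvec [ 3.109e+00 -4.065e-01 -1.400e-03]
joints [-0.37  0.74  1.45  0.29  1.04 -0.4 ]
```

View pics/wrist4.png

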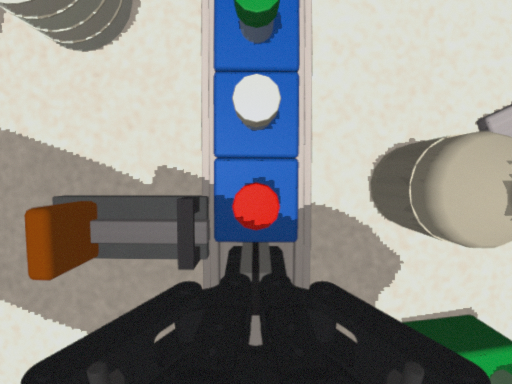

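View pics/scene4.png

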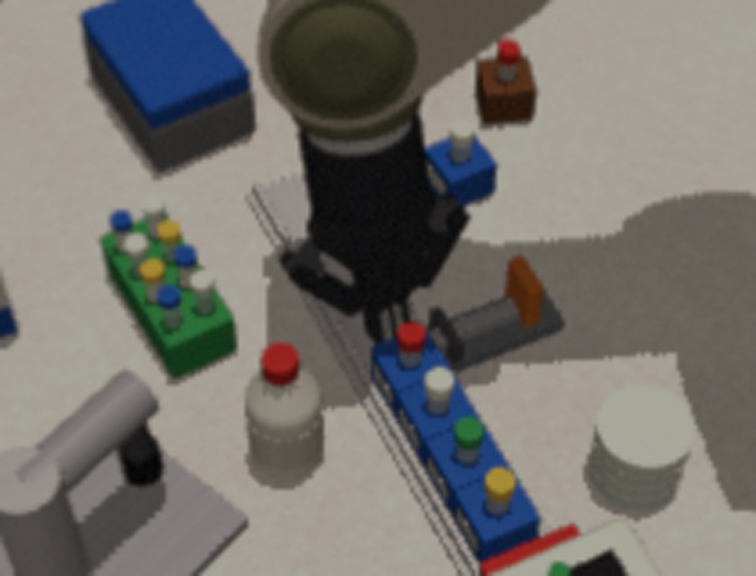

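Train still together, about 14 mm short of the stop. I'll do the rest slowly and watch the force.

```bash
python3 -m pendant '[[0,0,0,0.08,0.3,0,0],[0,0,0,0.16,0.6,0,0],[0,0,0,0.22,0.8,0,0],[0,0,0,0.27,1.0,0,0],[0,0,0,0.31,1.15,0,0]]'; python3 tgt.py 0 19.4 17|head -1; python3 -m pendant '[[0,0,0,0.01,0.05,0,0],[0,0,0,0.03,0.1,0,0],[0,0,0,0.04,0.15,0,0],[0,0,0,0.05,0.2,0,0],[0,0,0,0.065,0.25,0,0]]';python3 tgt.py 0 19.4 17|head -1
```

```text
time_s: 6.18
eef_pos: [607.9, -27.8, 17.6]
ee_rot: [0.706, 0.135, 0.694, 0.048]
force: [-0.3, -1.9, 0.5]
grip_width: 0.002
t 6.17 rail now 0.2 16.9 17.6 F [-0.28 -1.94  0.47] F along rail x,y -0.05 -1.96 g 0.0
time_s: 6.8
eef_pos: [608.1, -25.3, 17.5]
ee_rot: [0.705, 0.135, 0.694, 0.048]
force: [0.2, -2.4, 0.5]
grip_width: -0.004
t 6.8 rail now 0.2 19.4 17.5 F [ 0.23 -2.42  0.47] F along rail x,y 0.52 -2.38 g -0.0
```

Not at the stop yet (2 N is just friction). Continuing by 0.5 mm per row.

```bash
python3 -m pendant '[[0,0,0,0.01,0.04,0,0],[0,0,0,0.02,0.08,0,0],[0,0,0,0.03,0.12,0,0],[0,0,0,0.04,0.16,0,0],[0,0,0,0.05,0.2,0,0]]'; python3 tgt.py 0 19.4 17|head -1
```

```text
time_s: 7.42
eef_pos: [608.4, -24.4, 17.6]
ee_rot: [0.706, 0.134, 0.694, 0.047]
force: [-2.4, -9.2, 0.7]
grip_width: -0.002
t 7.42 rail now 0.3 20.3 17.6 F [-2.37 -9.16  0.7 ] F along rail x,y -1.28 -9.37 g -0.0
```

Force rose to 9 N and the tip stalled, so the train is against the stop. Back off straight and look.

```bash
python3 -m pendant '[[0,0,0,-0.06,-0.2,0,0],[0,0,0,-0.3,-1,0,0],[0,0,0,-0.8,-3,0,0],[0,0,0,-1.6,-5.5,0,0],[0,0,0,-3,-8,0,0]]'; python3 tgt.py -125 18 120
python3 - <<'E'
from h import *
import cv2
for n in ("top","scene","wrist"):
    im=vision.capture(n)[:,:,::-1]; cv2.imwrite(f"pics/{n}5f.png",im)
    cv2.imwrite(f"pics/{n}5.png",cv2.resize(im[140:250,140:320] if n=="top" else im[120:300,140:350],None,fx=3.6,fy=3.6,interpolation=cv2.INTER_CUBIC) if n!="wrist" else im)
E
```

```text
time_s: 8.05
eef_pos: [597.2, -109.3, 25.6]
ee_rot: [0.705, 0.135, 0.694, 0.048]
force: [-0.4, -0.5, -0.1]
grip_width: 0.002
t 8.05 rail now -0.8 -65.4 25.6 F [-0.36 -0.5  -0.14] F along rail x,y -0.3 -0.54 g 0.0
tool axes in rail (cols):
 [[ 0.001  0.007  1.   ]
 [ 0.258  0.966 -0.007]
 [-0.966  0.258 -0.001]]
shift cm [ -6.98  10.41 -12.49]
rotvec [-6.600e-03 -1.000e-04 -2.605e-01]
rotvec [ 3.1084e+00 -4.0710e-01  2.0000e-04]
joints [-0.48  0.74  1.42  0.28  1.09 -0.5 ]
```

View pics/wrist5.png

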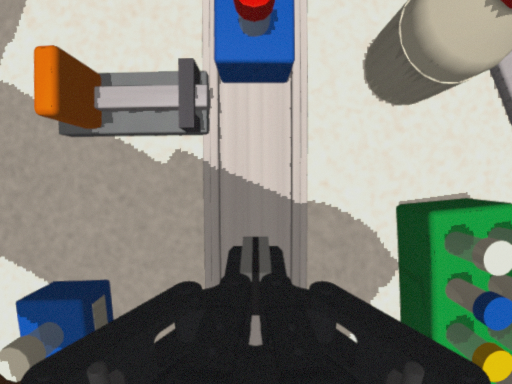

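View pics/scene5.png

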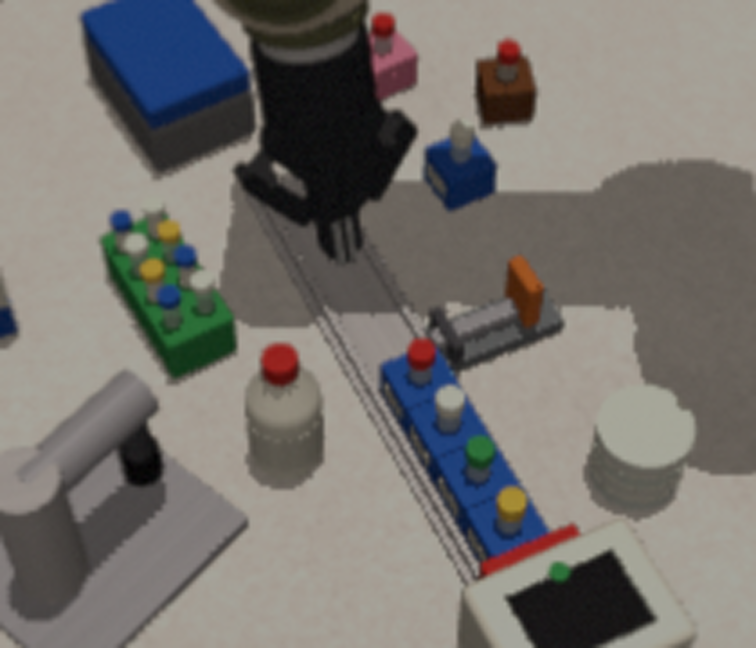

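View pics/top5.png

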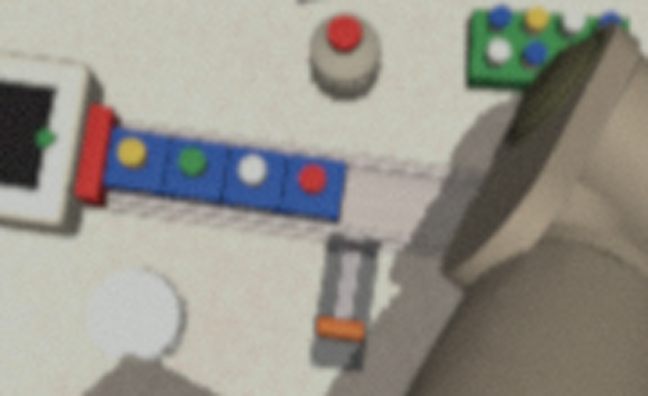

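All four carriers are home. In the top view the yellow carrier touches the red stop at (105,155) with no gaps in the row, and the bolt is still out with its channel clear. Next: raise, go to the tab's outer side, and turn the tool a quarter turn.

```bash
python3 -m pendant '[[0,0,0,-4,1,0,0],[0,0,-0.13,-8,3,-2,0],[0,0,-0.26,-8,6,-6,0],[0,0,-0.26,-7.5,8.5,-10.5,0],[0,0,-0.26,-7,10.4,-15,0]]'; python3 -m pendant '[[0.18,0,0,0,0,0,0],[0.36,0,0,0,0,0,0],[0.54,0,0,0,0,0,0],[0.72,0,0,0,0,0,0],[0.9,0,0,0,0,0,0]]';python3 -m pendant '[[0.18,0,0,0,0,0,0],[0.36,0,0,0,0,0,0],[0.54,0,0,0,0,0,0],[0.665,0,0,0,0,0,0],[0.665,0,0,0,0,0,0]]'; python3 tgt.py -150 18 30
```

```text
time_s: 8.82
eef_pos: [457.5, -5.3, 120.3]
ee_rot: [0.706, 0.043, 0.706, -0.043]
force: [0.0, -0.3, 0.5]
grip_width: 0.003
time_s: 9.45
eef_pos: [458.9, -6.6, 120.1]
ee_rot: [0.615, 0.348, 0.616, -0.348]
force: [-0.4, -0.1, 0.2]
grip_width: -0.001
time_s: 10.07
eef_pos: [459.0, -6.8, 120.2]
ee_rot: [-0.47, -0.528, -0.47, 0.528]
force: [-0.2, 0.8, 0.7]
grip_width: -0.001
t 10.07 rail now -150.1 20.2 120.2 F [-0.2   0.84  0.74] F along rail x,y -0.3 0.81 g -0.0
tool axes in rail (cols):
 [[-0.     1.     0.001]
 [ 0.     0.001 -1.   ]
 [-1.    -0.    -0.   ]]
shift cm [9.02 0.01 0.22]
rotvec [-1.5695e+00 -6.0000e-04  1.0000e-04]
rotvec [1.5721e+00 1.0000e-04 6.0000e-04]
joints [-0.27  0.3   1.84  0.    1.01  1.42]
```

```bash
python3 -m pendant '[[0,0,0.13,2,0,0.2,0],[0,0,0.26,4,0,0.2,0],[0,0,0.26,6,0,0.2,0],[0,0,0.26,8,0,0.2,0],[0,0,0.26,8.8,0,0.2,0]]'; python3 tgt.py -100 18 32
python3 - <<'E'
from h import *
import cv2
cv2.imwrite("pics/wrist6.png",vision.capture("wrist")[:,:,::-1])
E
```

```text
time_s: 10.7
eef_pos: [458.5, -8.8, 31.5]
ee_rot: [0.534, 0.584, 0.398, -0.463]
force: [0.9, -0.8, 0.8]
grip_width: -0.003
t 10.7 rail now -150.4 18.1 31.5 F [ 0.93 -0.81  0.83] F along rail x,y 1.02 -0.7 g -0.0
tool axes in rail (cols):
 [[ 0.256  0.967  0.002]
 [ 0.     0.002 -1.   ]
 [-0.967  0.256  0.   ]]
shift cm [1.24 4.88 0.02]
rotvec [-1.5593  0.2027 -0.2029]
rotvec [ 1.5633 -0.203  -0.2028]
joints [-0.3   0.36  2.1   0.11  0.43  1.29]
```

View pics/wrist6.png

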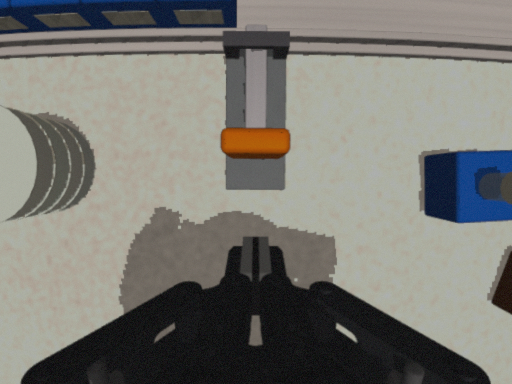

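The tip is aligned with the tab: tab at (255,142), tip at (256,237). The dishes and spare are well clear.

```bash
python3 -m pendant '[[0,0,0,0.26,1,0,0],[0,0,0,0.58,2.2,0,0],[0,0,0,0.84,3.2,0,0],[0,0,0,0.95,3.6,0,0],[0,0,0,1.05,4.0,0,0]]'; python3 tgt.py -65 18 32|head -1;python3 -m pendant '[[0,0,0,0.1,0.4,0,0],[0,0,0,0.21,0.8,0,0],[0,0,0,0.32,1.2,0,0],[0,0,0,0.42,1.6,0,0],[0,0,0,0.53,2.0,0,0]]'; python3 tgt.py -65 18 32
```

```text
time_s: 11.38
eef_pos: [500.2, -14.0, 32.4]
ee_rot: [0.534, 0.585, 0.397, -0.463]
force: [-1.6, 0.4, 0.7]
grip_width: 0.006
t 11.38 rail now -108.4 17.9 32.4 F [-1.61  0.4   0.73] F along rail x,y -1.65 0.21 g 0.01
time_s: 12.0
eef_pos: [520.8, -16.5, 32.5]
ee_rot: [0.534, 0.585, 0.397, -0.463]
force: [-2.5, -0.6, 0.5]
grip_width: -0.003
t 12.0 rail now -87.6 17.8 32.5 F [-2.49 -0.6   0.55] F along rail x,y -2.4 -0.89 g -0.0
tool axes in rail (cols):
 [[ 0.257  0.966 -0.   ]
 [-0.    -0.    -1.   ]
 [-0.966  0.257  0.   ]]
shift cm [ 0.63  2.17 -0.02]
rotvec [-1.5616  0.204  -0.2039]
rotvec [ 1.5608 -0.2039 -0.204 ]
joints [-0.28  0.46  1.92  0.08  0.5   1.34]
```

```bash
python3 -m pendant '[[0,0,0,0.1,0.4,0,0],[0,0,0,0.21,0.8,0,0],[0,0,0,0.32,1.2,0,0],[0,0,0,0.42,1.6,0,0],[0,0,0,0.48,1.8,0,0]]'; python3 tgt.py -65 18 32
python3 - <<'E'
from h import *
import cv2
cv2.imwrite("pics/wrist7.png",vision.capture("wrist")[:,:,::-1])
E
```

```text
time_s: 12.62
eef_pos: [539.4, -18.7, 32.5]
ee_rot: [0.534, 0.585, 0.397, -0.463]
force: [-1.6, -1.8, 0.5]
grip_width: -0.001
t 12.62 rail now -68.9 17.8 32.5 F [-1.59 -1.82  0.54] F along rail x,y -1.36 -2.0 g -0.0
tool axes in rail (cols):
 [[ 0.257  0.966 -0.   ]
 [-0.    -0.    -1.   ]
 [-0.966  0.257  0.   ]]
shift cm [ 0.15  0.36 -0.02]
rotvec [-1.5614  0.2042 -0.2042]
rotvec [ 1.5608 -0.2041 -0.2042]
joints [-0.27  0.49  1.87  0.08  0.53  1.36]
```

View pics/wrist7.png

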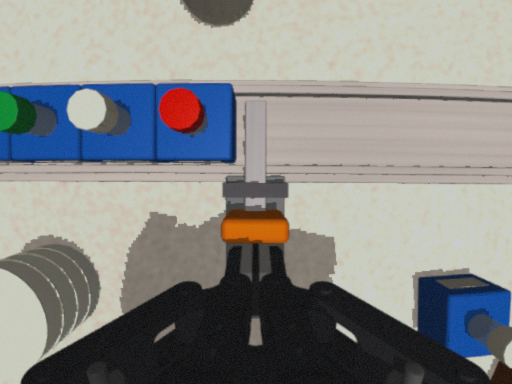

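The bolt runs across the channel behind the red carrier with a clear gap. A few mm remain.

```bash
python3 -m pendant '[[0,0,0,0.03,0.1,0,0],[0,0,0,0.05,0.2,0,0],[0,0,0,0.08,0.3,0,0],[0,0,0,0.1,0.38,0,0],[0,0,0,0.12,0.45,0,0]]'; python3 tgt.py -65 18 32|head -1; python3 -m pendant '[[0,0,0,0.01,0.04,0,0],[0,0,0,0.02,0.08,0,0],[0,0,0,0.03,0.12,0,0],[0,0,0,0.04,0.16,0,0],[0,0,0,0.05,0.2,0,0]]'; python3 tgt.py -65 18 32|head -1
```

```text
time_s: 13.3
eef_pos: [543.8, -19.2, 32.5]
ee_rot: [0.534, 0.585, 0.397, -0.463]
force: [-1.5, -0.1, 0.3]
grip_width: 0.001
t 13.3 rail now -64.4 17.8 32.5 F [-1.54 -0.09  0.26] F along rail x,y -1.52 -0.28 g 0.0
time_s: 13.92
eef_pos: [544.6, -19.2, 32.2]
ee_rot: [0.533, 0.584, 0.398, -0.464]
force: [-10.7, -0.5, 7.9]
grip_width: 0.003
t 13.93 rail now -63.7 17.9 32.2 F [-10.66  -0.51   7.92] F along rail x,y -10.52 -1.76 g 0.0
```

Stalled at 10 N, so the bolt is fully in. Retreat straight back, then up and away.

```bash
python3 -m pendant '[[0,0,0,-0.06,-0.2,0,0],[0,0,0,-0.3,-1,0,0],[0,0,0,-1,-3,0,0],[0,0,0,-3,-6,0,0],[0,0,0,-7,-9,0,0]]'; python3 -m pendant '[[0,0,0,-4,0,0,0],[0,0,0,-8,-1,0,0],[0,0,-0.13,-11,-2,0,0],[0,0,-0.26,-13,-3,0,0],[0,0,-0.26,-13,-3,0,0]]'; python3 tgt.py 0 0 0
python3 - <<'E'
from h import *
import cv2
for n in ("top","scene","wrist"):
    im=vision.capture(n)[:,:,::-1]; cv2.imwrite(f"pics/{n}8f.png",im)
    cv2.imwrite(f"pics/{n}8.png",cv2.resize(im[140:290,140:350] if n=="top" else im[120:300,140:350],None,fx=3.3,fy=3.3,interpolation=cv2.INTER_CUBIC) if n!="wrist" else im)
E
```

```text
time_s: 14.55
eef_pos: [439.9, -6.8, 76.7]
ee_rot: [0.534, 0.585, 0.398, -0.464]
force: [0.9, -0.4, 1.2]
grip_width: 0.002
time_s: 15.18
eef_pos: [380.5, 0.1, 195.5]
ee_rot: [0.471, 0.529, 0.469, -0.528]
force: [-0.7, 0.4, -0.4]
grip_width: -0.0
t 15.18 rail now -228.9 17.8 195.5 F [-0.73  0.42 -0.39] F along rail x,y -0.78 0.33 g -0.0
tool axes in rail (cols):
 [[ 0.004  1.    -0.   ]
 [-0.    -0.    -1.   ]
 [-1.     0.004  0.   ]]
shift cm [19.64 22.82  1.77]
rotvec [-1.5708  0.0032 -0.0026]
rotvec [ 1.5708 -0.0026 -0.0032]
joints [-0.31  0.02  1.94  0.    1.17  1.38]
```

View pics/wrist8.png

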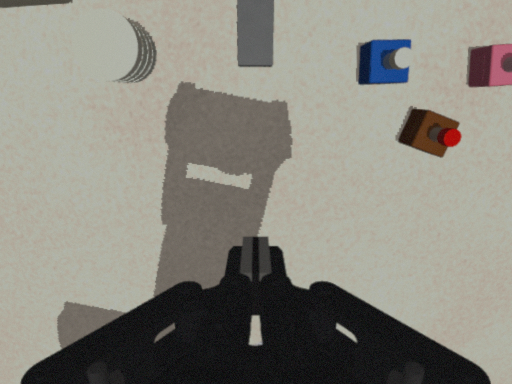

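View pics/scene8.png

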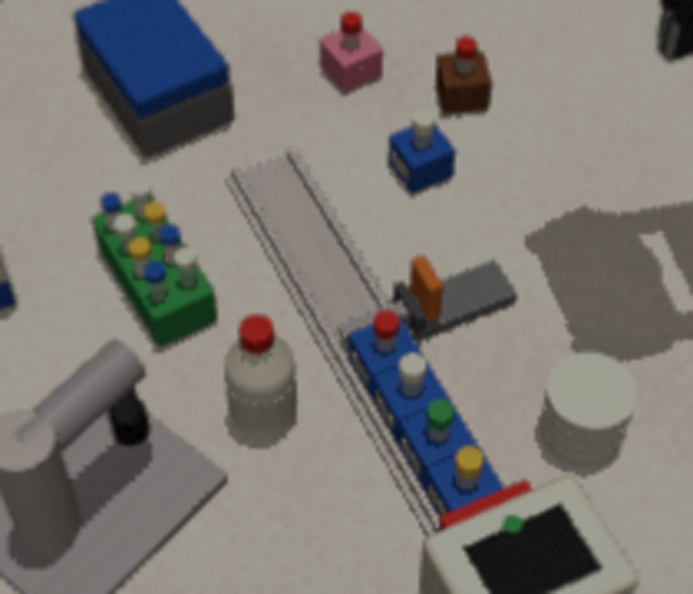

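View pics/top8.png

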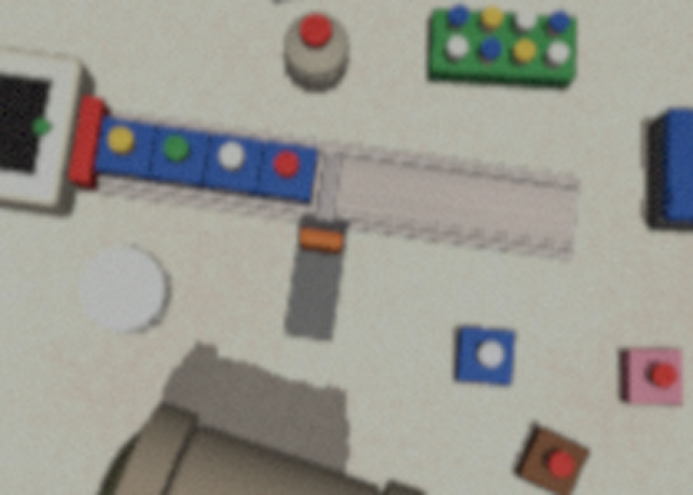

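Train home, bolt across behind the red carrier, bystanders in place. One numeric check against the fitted model before handing in.

```bash
python3 - <<'E'
from h import *
p=np.load("p.npy");t=vision.calibration("top")
P=[[0,170,68],[0,130,68],[0,90,68],[0,50,68],[-55,34,58],[-55,2,58]]
print(((proj(t,railpt(p,P))-[140,140]+.5)*3.3-.5).round(1).tolist())
from rig import job
print(sense()["force"].round(2)); print(job.finish_job())
E
```

```text
[[118.4, 141.3], [173.9, 148.9], [229.4, 156.4], [284.8, 164.0], [296.5, 244.5], [340.8, 250.5]]
[-0.22  0.61 -0.59]
the job is handed in; nothing more can be done
None
```

The job is done and handed in at about 15 s of the 46 s allowed. No verdict is reported, so these are my own checks.

- **Train:** I pushed the four carriers as one row from behind the red-capped one. The push force was about 2 N along the rail and rose to about 9 N as the row met the red stop. The last top view shows all four together and standing. Their caps are within about 2 enlarged pixels (roughly 1–2 mm) of the home positions predicted from my first measurements.
- **Bolt:** I pushed the orange tab at 1.5–2.5 N until it stalled at about 10 N, which I took as fully in. The tip had gone about 45 mm past the first contact. In the pictures the bolt crosses the channel behind the red-capped carrier with a small gap.
- **Surroundings:** The bystanders and look-alikes appear unmoved in the final pictures. The arm finished clear, with the tool at about 195 mm height, and the force reading was near zero.

No checks failed. The train reached the stop about 1 mm later than I had computed, which is within the calibration error.

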